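Slide the stirrer home under the burette

ROBOT

A 6-joint arm with a two-finger parallel gripper is mounted at the origin on the work surface. World frame = base frame: x ahead of the robot, y to its left, z up, the work surface at z = 0. Lengths are in m, angles in rad, forces in N, time in s.
With the tool pointing down it reaches from about 0.225 to 0.875 m from the base axis. Payload 3.4 kg.
Tool frame: the origin (TCP) lies at the very end of the fingers, on their centre line; the grasp point (between the pads) lies 19 mm behind it (grip_depth is the distance from the TCP to the grasp point, in m); x points along the fingers, z is the direction in which the jaws open and shut, and the axes are right-handed (so a half turn about x gives the same grasp; the last joint's range is limited). The gripper opens to 85 mm and grips with 20 to 120 N. Pads are 22 mm wide; open, the fingers measure 114 mm over their backs; the gripper's body (76 mm by 85 mm) begins 54 mm behind the grasp point. The pads swing forward as they close: fully open they stand 13 mm farther back than shut.
Start: joints at [1.18, 0.276, 1.505, -0, 1.361, -0.121], TCP at [0.153, 0.554, 0.231] pointing down, gripper open.
Joint ranges: [-2.89, 2.89], [-0.75, 2.08], [0.22, 2.7], [-1.18, 4.32], [0.11, 2.71], [-2.7, 2.7]. Speed limits (rad/s): [2.57, 2.57, 3.14, 3.14, 3.14, 3.14].

INTERFACE

Orientations are given as a unit quaternion [w, x, y, z].
In Python, from rig import get_state, get_image, sign_off, grip_depth gives the robot as it stands. The module is installed in compiled form; this text tells all that it offers.
- The arm moves only by the tool arm_command, never from a script. Its argument "series" is a list of rows, each an object with "dp": the shift along the tool's x, y, z scaled (see below), a list of three; "angular": the turn, a rotation vector about the tool's x, y, z scaled (see below), a list of three; "gripper": the finger opening in mm, from 0 to 85.4. A call has exactly 8 rows; each row shifts and turns the pose as measured when the row begins, along the tool's axes as they then stand; what a row does not reach is not made up. The controller multiplies each number of a shift by 0.12 m and each number of a turn by 90 degrees. A row lasts 1/8 s, in which the tool goes at most 62.5 mm and 10.7 degrees, less where a joint would pass 70% of its speed; a pose out of reach is approached as far as the arm can. A call with a number of a shift or a turn outside -1 to 1 is refused whole. A call with a gripper value outside its range is refused whole. The fingers move at their own pace and stop on an object; "grip_force" is the grip in N (left out, the last holds). Time passes only in rows, so rows that do not move let the fingers close, or fill a call up. It gives the time, the measured TCP pose, the force and the opening at its end, in the units of the state.
- get_state(): the state, without advancing time (a new reading comes with each control period).
- get_image(name): name is "side" or "top" or "wrist"; returns a dict with "image" (420x560x3 uint8, blue, green, red), "depth" (420x560 float32, m along the optical axis (not along the pixel's ray), 0 where there is no reading), "mtx" (3x3 intrinsics, pixels), "view" (4x4, takes a point from world to camera coordinates); the wrist camera has in their place "mount" (4x4, takes a point from camera to tool coordinates, whose origin is the TCP and whose axes are the tool frame's). Camera axes: x right, y up, looking along -z (the intrinsics and any distortion apply to the point x, -y, -z); pixel columns grow to the right and rows downward; lengths in m; the calibration is good to about 2 mm. A picture is of the moment at which its call begins: read the wrist's pose just before it.
- sign_off(): hands the job in, once; it reports no verdict.
The state is a dict: "clock": time; "qpos": joint angles; "qd": joint speeds; "effort": joint torques, N m; "position": TCP position; "ee_rot": TCP orientation; "contact_force": force on the tool from outside, world axes, zero at the start; "moment": the same for the moment, N m; "width": finger opening in m.
Only numpy, scipy, OpenCV 4.12 (cv2) and the standard library are available. Lean on these libraries where they do the work, as an engineer would, in place of code of your own. Each camera call takes 0.05 s, during which the arm holds its last target. There are 200 camera calls.

TASK

Set up for the next titration: with the fingertips, push the magnetic stirrer along the bench, with the beaker riding on it, until its back lies flat against the front edge of the burette stand's base plate and the burette tip hangs over the middle of the beaker. Push only the stirrer's housing, gently and without lifting it; do not touch the beaker, the burette or its stand, and leave all the other things where they stand.

Things in the scene. Friction and masses are not known exactly. Their poses are not given: they have to be found in the camera images.
- stirrer: Compact magnetic stirrer, loose, 0.65 to 1 kg: white box 180 mm long (x), 150 wide (y), 46 tall, a round steel plate 130 mm across on top. Origin: centre of its underside; x runs from the front with control panel (knob, switch) to the flat back. Front face upright from the bench to 33 mm, sides and back to 46 mm; all within this outline. Slides under a steady push of 3 to 8 N (up to 16 N for an instant as it starts).
- stirrer_back (a point): Middle of the stirrer's back face, 5 mm above its underside, 90 mm from its origin along its x.
- plate_center (a point): Centre of the round steel plate's upper surface: 20 mm towards the back from the stirrer's origin, 52 mm up.
- beaker: Empty 100 ml glass beaker with a white stir bar in it, standing loose on the stirrer's plate within about 5 mm of its middle, 50 g, 53 mm across the rim, 70 mm tall (rim 122 mm above the bench). Origin: centre of its underside. It rides along when the stirrer is pushed gently.
- beaker_center (a point): Centre of the beaker, half-way up (35 mm above its underside).
- stand: Burette stand, too heavy to shift: flat dark base plate 210 mm wide (y), 130 deep (x), 10 tall; upright rod 12 mm thick, 520 tall, at the plate's middle; a clamp 400 mm up reaches forward to hold the burette. Origin: middle of the plate's straight front edge, at bench level; x runs from that edge back over the plate, away from the robot. The stirrer belongs in front of it (-x side).
- burette: Glass burette held upright by the stand's clamp, 13 mm thick, 70 mm in front of the base plate's front edge, from 137 mm above the bench (tip) to 590 mm; its stopcock at 193 mm height sticks out 28 mm to the right (-y of the stand) and its handle is 34 mm wide.
- burette_tip (a point): The burette's lower tip: 70 mm in front of the middle of the base plate's front edge, 137 mm above the bench (15 mm above the beaker's rim). With the stirrer's back against the plate and centred, it is right above the middle of the stirrer's plate.
- flask_tall: Glass volumetric flask with stopper, bulb 60 mm across, 181 mm tall, beside the stand on the left (+y) of its base plate. Not part of the job. Origin: centre of its underside.
- flask_short: Glass volumetric flask with stopper, bulb 50 mm across, 151 mm tall, farther left. Not part of the job. Origin: centre of its underside.
- wash_bottle: White plastic wash bottle, 72 mm across, 220 mm tall with its bent spout, right (-y) of the base plate. Not part of the job. Origin: centre of its underside.
- small_beaker: Clear plastic beaker, 47 mm across, 57 mm tall, to the right of the stirrer's way. Not part of the job. Origin: centre of its underside.
- amber_bottle: Brown glass bottle, 56 mm across, 105 mm tall, to the left of the stirrer. Not part of the job. Origin: centre of its underside.
- cylinder: Measuring cylinder, foot 62 x 56 mm, 182 mm tall, to the left of the stirrer. Not part of the job. Origin: centre of its underside.
- spatula: Steel spatula lying flat, 165 mm long, to the right of the stirrer. Not part of the job. Origin: centre of its underside.
- cap: Red screw cap lying open side up, 40 mm across, 16 mm tall, to the right near the robot. Not part of the job. Origin: centre of its underside.
Things that resemble listed ones, but are neither listed nor needed, are in the scene too. Leave any orange look-alike of the cylinder alone.

How it is judged:
At the end, for the whole second after the job is handed in: Stirrer's back within 5 mm of the base plate's front edge and square to it (0.06 rad), flat on the bench; beaker upright on it within 20 mm of the plate's middle, its centre within 14 mm horizontally of the burette tip; both at rest; no other thing moved over 15 mm or tipped (x of stirrer_back in the frame of stand between -0.005 and 0.004 m and angle between the x axis of stirrer and the x axis of stand, either way round below 0.06 rad and horizontal distance between beaker_center and burette_tip below 0.014 m and horizontal distance between beaker and plate_center below 0.02 m and z of beaker in the frame of stirrer between 0.048 and 0.056 m and angle between beaker's own z axis and vertical below 0.08 rad and angle between stirrer's own z axis and vertical below 0.04 rad and height (world z) of stirrer below 0.004 m and linear speed of each of stirrer, beaker below 0.01 m/s and not (distance of flask_tall from where it was at the start of the episode above 0.015 m or angle between flask_tall's own z axis and vertical above 0.3 rad) and not (distance of flask_short from where it was at the start of the episode above 0.015 m or angle between flask_short's own z axis and vertical above 0.3 rad) and not (distance of wash_bottle from where it was at the start of the episode above 0.015 m or angle between wash_bottle's own z axis and vertical above 0.3 rad) and not (distance of small_beaker from where it was at the start of the episode above 0.015 m or angle between small_beaker's own z axis and vertical above 0.3 rad) and not (distance of amber_bottle from where it was at the start of the episode above 0.015 m or angle between amber_bottle's own z axis and vertical above 0.3 rad) and not (distance of cylinder from where it was at the start of the episode above 0.015 m or angle between cylinder's own z axis and vertical above 0.3 rad) and not (distance of spatula from where it was at the start of the episode above 0.015 m or angle between spatula's own z axis and vertical above 0.3 rad) and not (distance of cap from where it was at the start of the episode above 0.015 m or angle between cap's own z axis and vertical above 0.3 rad)); the robot touches nothing.
It fails at once if the beaker was touched by the robot (contact force between any of the arm, the fingers and beaker above 0.3 N).
It fails at once if the burette, its clamp or stand was touched by the robot (contact force between any of the arm, the fingers and stand above 1 N).
It fails at once if pushed roughly: the beaker tipped or slid over 20 mm from the plate's middle, or the stirrer was rammed into the stand (over 60 N) (contact force between stirrer and stand above 60 N or angle between beaker's own z axis and vertical above 0.2 rad or horizontal distance between beaker and plate_center above 0.02 m).
It fails at once if the stirrer was lifted or tilted off the bench (height (world z) of stirrer above 0.008 m or angle between stirrer's own z axis and vertical above 0.08 rad).
It fails at once if one of the other things was moved over 15 mm or tipped ((distance of flask_tall from where it was at the start of the episode above 0.015 m or angle between flask_tall's own z axis and vertical above 0.3 rad) or (distance of flask_short from where it was at the start of the episode above 0.015 m or angle between flask_short's own z axis and vertical above 0.3 rad) or (distance of wash_bottle from where it was at the start of the episode above 0.015 m or angle between wash_bottle's own z axis and vertical above 0.3 rad) or (distance of small_beaker from where it was at the start of the episode above 0.015 m or angle between small_beaker's own z axis and vertical above 0.3 rad) or (distance of amber_bottle from where it was at the start of the episode above 0.015 m or angle between amber_bottle's own z axis and vertical above 0.3 rad) or (distance of cylinder from where it was at the start of the episode above 0.015 m or angle between cylinder's own z axis and vertical above 0.3 rad) or (distance of spatula from where it was at the start of the episode above 0.015 m or angle between spatula's own z axis and vertical above 0.3 rad) or (distance of cap from where it was at the start of the episode above 0.015 m or angle between cap's own z axis and vertical above 0.3 rad)).
It also fails if it takes over 72 s, if anything falls off the work surface, if the arm or the gripper's body presses on something with over 40 N, if the wrist force passes 120 N, or if a joint passes its speed limit or range.

## Working session

There is one attempt and no reset: what is moved stays moved. The work goes in short steps, Python scripts to look and compute and a tool call to move; the robot and the scene stay as the last step left them, time stands still between calls to the robot, and variables do not carry over. Pictures are saved under pics/ and viewed, about 8 in all and at most 12, crops included, and the job is handed in when it is done.

Besides the shell and the picture viewer there is one more tool, called after "Call:" as name([rows], argument=value, ...), one row to a line, values as JSON. arm_command: Moves the arm, as the interface text tells. Its arguments: {"type":"object","properties":{"series":{"type":"array","items":{"type":"object","properties":{"dp":{"type":"array","items":{"type":"number"}},"angular":{"type":"array","items":{"type":"number"}},"gripper":{"type":"number"}}}},"grip_force":{"type":"number"}},"required":["series"]}

```bash
mkdir -p pics
python3 - <<'E'
from rig import *
import cv2,numpy as np
s=get_state();print({k:np.round(v,3) for k,v in s.items()})
for n in("top","side"):
    d=get_image(n);cv2.imwrite(f"pics/{n}0.png",d["image"]);np.savez(f"{n}0.npz",**d);print(n,d["mtx"],d["view"].round(3))
E
```

```text
{'clock': np.float64(0.0), 'qpos': array([ 1.18 ,  0.277,  1.506, -0.   ,  1.361, -0.121]), 'qd': array([ 0.   , -0.001,  0.001, -0.   , -0.001,  0.   ]), 'effort': array([-0.0000e+00, -4.1678e+01, -2.4580e+01, -0.0000e+00,  1.1000e-02,
       -0.0000e+00]), 'position': array([0.153, 0.554, 0.23 ]), 'ee_rot': array([ 0.562, -0.429,  0.563,  0.428]), 'contact_force': array([-0.312, -0.188,  0.011]), 'moment': array([ 0.036,  0.025, -0.025]), 'width': np.float64(0.085)}
top [[410.20564329   0.         280.09766034]
 [  0.         410.20564329 207.86435419]
 [  0.           0.           1.        ]] [[ 0.018 -1.     0.006  0.011]
 [ 0.998  0.018  0.059 -0.597]
 [-0.059  0.005  0.998 -0.938]
 [ 0.     0.     0.     1.   ]]
side [[528.64191699   0.         275.10693955]
 [  0.         528.64191699 215.23181693]
 [  0.           0.           1.        ]] [[-0.998 -0.066  0.009  0.585]
 [ 0.045 -0.566  0.823 -0.089]
 [-0.049  0.822  0.567 -1.21 ]
 [ 0.     0.     0.     1.   ]]
```

View pics/top0.png

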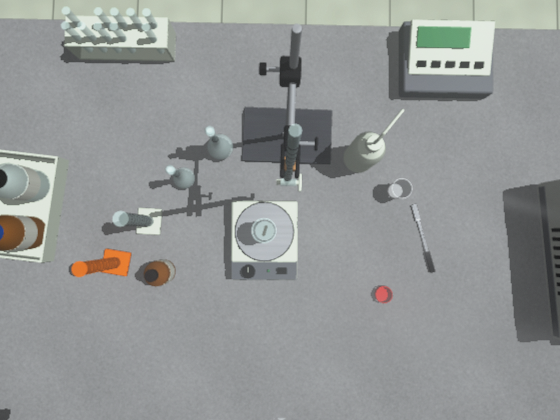

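View pics/side0.png

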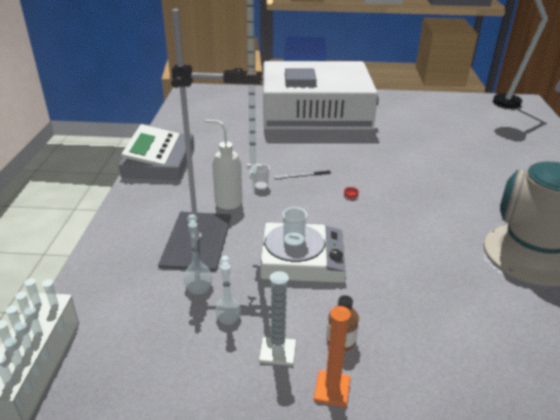

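Top view: the stirrer (white box, round plate, beaker at about (263,231)) lies at about (265,240). The stand's base plate is at (287,136), its front edge at row ~163. The stirrer has to go forward and slightly right. Nearby are the amber bottle (158,272), orange look-alike (115,262), cylinder (148,221), flasks (182,178) and (218,147), wash bottle (364,153), small beaker (400,188) and cap (383,294). The white balance at (448,55) and the white device at the right edge are the only other boxy things. The stirrer is the one with the steel plate and beaker.

```bash
cat > h.py <<'E'
import cv2,numpy as np
from rig import get_image,get_state
def cloud(d):
    z=d["depth"].astype(float);K=d["mtx"];v,u=np.mgrid[:z.shape[0],:z.shape[1]]
    p=np.stack([(u-K[0,2])*z/K[0,0],-(v-K[1,2])*z/K[1,1],-z],-1)
    T=np.linalg.inv(d["view"]);w=p@T[:3,:3].T+T[:3,3];w[z==0]=np.nan;return w
def ray(d,uv,h):
    K=d["mtx"];T=np.linalg.inv(d["view"]);uv=np.atleast_2d(uv).astype(float)
    r=np.c_[(uv[:,0]-K[0,2])/K[0,0],-(uv[:,1]-K[1,2])/K[1,1],-np.ones(len(uv))]@T[:3,:3].T
    c=T[:3,3];return c+r*((h-c[2])/r[:,2])[:,None]
def rect(m):
    n,l,s,_=cv2.connectedComponentsWithStats(m.astype(np.uint8));k=1+np.argmax(s[1:,4])
    c=max(cv2.findContours((l==k).astype(np.uint8),cv2.RETR_EXTERNAL,cv2.CHAIN_APPROX_NONE)[0],key=cv2.contourArea)[:,0]
    return c
def mrect(xy):
    c=cv2.minAreaRect((xy*1000).astype(np.float32));return c,cv2.boxPoints(c).round(1).tolist()
E
python3 - <<'E'
from h import *
for n in("top","side"):
    d=dict(np.load(f"{n}0.npz"));w=cloud(d);x,y,z=np.moveaxis(w,-1,0)
    print(n,"bench z",np.nanmedian(z[(x>.3)&(x<.4)&(abs(y)<.2)]))
    box=(x>.35)&(x<.68)&(y>-.1)&(y<.2)
    for a,b in((.04,.05),(.028,.040),(.049,.057),(.11,.13)):
        m=box&(z>a)&(z<b);print(a,m.sum(),w[m].mean(0).round(4))
    m=box&(z>.035)&(z<.06); c=rect(m); q=ray(d,c,.046)[:,:2]; print("stirrer",mrect(q))
    g=d["image"].max(-1)
    m=(x>.58)&(x<.9)&(y>-.2)&(y<.15)&(z>.004)&(z<.016)&(g<75)
    c=rect(m); print("base",m.sum(),mrect(ray(d,c,.010)[:,:2]),np.nanmedian(z[m]))
    m=(x>.55)&(x<.9)&(abs(y)<.2)&(z>.25)
    print("tall",m.sum())
    if n=="top": 
        for u,v in((265,200),(265,263),(265,270),(290,183),(290,140),(263,222)): print((u,v),w[v,u].round(3),d["image"][v,u])
E
```

```text
top bench z 0.0009021890614548944
0.04 2062 [0.5213 0.0548 0.0458]
0.028 498 [0.4465 0.0497 0.0362]
0.049 2510 [0.5384 0.0575 0.0528]
0.11 156 [0.5447 0.0555 0.1217]
stirrer (((524.8602905273438, 56.46031188964844), (175.29006958007812, 148.31430053710938), 0.8669546842575073), [[436.1000061035156, 129.3000030517578], [438.29998779296875, -19.0], [613.5999755859375, -16.399999618530273], [611.4000244140625, 131.89999389648438]])
base 405 (((726.8880004882812, -74.43380737304688), (43.31954574584961, 40.2445068359375), 0.5959272980690002), [[705.0, -54.5], [705.4000244140625, -94.80000305175781], [748.7999877929688, -94.30000305175781], [748.2999877929688, -54.099998474121094]]) 0.010640365755054448
tall 2508
(265, 200) [0.613 0.056 0.041] [152 153 149]
(265, 263) [0.471 0.053 0.046] [133 127 122]
(265, 270) [0.455 0.053 0.041] [133 127 123]
(290, 183) [0.634 0.004 0.2  ] [185 188 171]
(290, 140) [0.632 0.016 0.568] [77 78 71]
(263, 222) [0.562 0.059 0.056] [201 201 184]
side bench z -0.000333743084452387
0.04 1511 [0.5208 0.082  0.0451]
0.028 689 [0.4844 0.0994 0.0347]
0.049 1317 [0.5339 0.075  0.0517]
0.11 240 [0.5416 0.0574 0.1167]
stirrer (((521.2339477539062, 68.45215606689453), (175.57369995117188, 160.95147705078125), 0.504700779914856), [[432.70001220703125, 148.1999969482422], [434.20001220703125, -12.800000190734863], [609.7000122070312, -11.199999809265137], [608.2999877929688, 149.6999969482422]])
base 82 (((714.6724853515625, -78.57656860351562), (23.58948516845703, 43.508262634277344), 47.412620544433594), [[690.7000122070312, -72.5], [722.7000122070312, -102.0], [738.7000122070312, -84.5999984741211], [706.5999755859375, -55.20000076293945]]) 0.009249164282303046
tall 2780
```

Run:
```python
import cv2
a=cv2.imread("pics/top0.png")[95:295,205:345];cv2.imwrite("pics/crop0.png",cv2.resize(a,None,fx=4,fy=3.0*4/3*0.75,interpolation=cv2.INTER_CUBIC))
```

```text
(no output)
```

View pics/crop0.png

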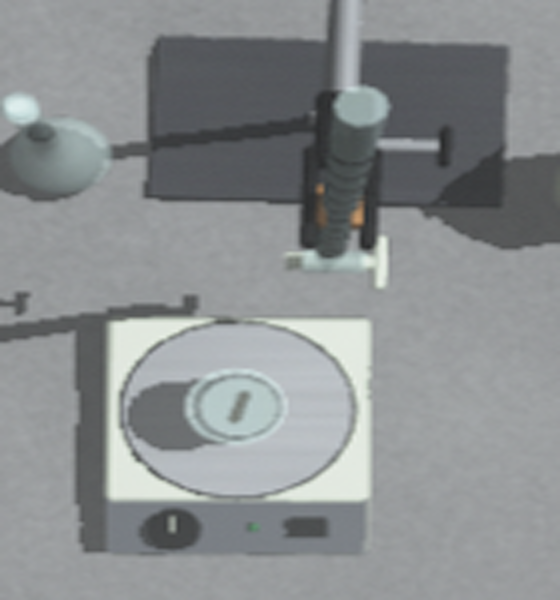

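The crop shows the stirrer with its panel toward the robot. The plate's front edge runs from about px (242,160) to (331,164), and the stirrer's back edge from (232,201) to (298,201.7). I'll fit both edges at sub-pixel level.

```bash
cat >> h.py <<'E'
def edge(d,cols,r0,r1,h,sgn,axis=0,thr=12):
    """subpixel strongest gradient along rows (axis 0) for given cols; ray to plane h; fit robust line -> (point, dir)"""
    g=cv2.GaussianBlur(cv2.cvtColor(d["image"],cv2.COLOR_BGR2GRAY).astype(np.float32),(0,0),.8)
    if axis: g=g.T
    P=[]
    for c in cols:
        q=sgn*np.gradient(g[:,c])[r0:r1];i=int(np.argmax(q))
        if q[i]<thr or i in(0,len(q)-1):continue
        den=q[i-1]-2*q[i]+q[i+1];s=r0+i+.5*(q[i-1]-q[i+1])/den
        P.append((s,c) if axis else (c,s))
    if len(P)<5: return None
    w=ray(d,P,h)[:,:2];l=cv2.fitLine(w.astype(np.float32),cv2.DIST_HUBER,0,.001,.001).ravel()
    return l[2:],l[:2],len(P),np.array(P)
E
python3 - <<'E'
from h import *
d=dict(np.load("top0.npz"))
print("corners",ray(d,[(241.75,160.3),(330.75,163.7),(243.75,107.7),(332,110.3)],.01)[:,:2].round(4).tolist())
def show(n,e,atx=None):
    if e is None: print(n,None);return
    p,v,k,_=e;print(n,p.round(4),v.round(4),"deg",np.degrees(np.arctan2(v[1],v[0])).round(2),k)
show("base front",edge(d,list(range(245,278))+list(range(304,318)),155,170,.010,1,thr=6))
show("base back",edge(d,list(range(246,285))+list(range(304,330)),102,116,.010,-1,thr=6))
show("base left",edge(d,range(112,158),237,250,.010,-1,1,6))
show("base right",edge(d,range(115,145),326,338,.010,1,1,6))
show("st back",edge(d,range(235,296),195,207,.046,1))
show("st left",edge(d,range(205,255),226,238,.046,1,1))
show("st right",edge(d,range(205,255),292,304,.046,-1,1))
show("st ridge",edge(d,range(235,296),257,268,.046,-1))
show("st front",edge(d,range(240,290),274,284,.033,1,thr=5))
w=cloud(d);x,y,z=np.moveaxis(w,-1,0)
m=(x>.35)&(x<.68)&(y>-.05)&(y<.2)&(z>.112)&(z<.13);v,u=np.where(m);print("beaker rim circ",cv2.minEnclosingCircle((ray(d,np.c_[u,v],.122)[:,:2]*1000).astype(np.float32)))
s=dict(np.load("side0.npz"));ws=cloud(s);xs,ys,zs=np.moveaxis(ws,-1,0)
for nm,W in(("top",w),("side",ws)):
    x,y,z=np.moveaxis(W,-1,0)
    for a,b in((.22,.33),(.45,.6)):
        m=(x>.58)&(x<.67)&(abs(y)<.06)&(z>a)&(z<b);print(nm,"burette",a,m.sum(),np.median(W[m],0).round(4))
    m=(x>.70)&(x<.78)&(abs(y)<.06)&(z>.05)&(z<.5);print(nm,"rod",m.sum(),np.median(W[m],0).round(4))
E
```

```text
corners [[0.7083, 0.114], [0.7041, -0.0966], [0.8347, 0.1122], [0.8325, -0.0982]]
base front [0.7047 0.0689] [0.023  0.9997] deg 88.68 45
base back [0.8361 0.0108] [0.017  0.9999] deg 89.02 65
base left [0.7693 0.1167] [0.9998 0.0174] deg 1.0 44
base right [ 0.7931 -0.0968] [ 0.9999 -0.0172] deg -0.99 30
st back [0.6102 0.0503] [ 0.0105 -0.9999] deg -89.4 56
st left [0.5447 0.1303] [0.9999 0.0149] deg 0.85 50
st right [ 0.552  -0.0174] [0.9999 0.015 ] deg 0.86 50
st ridge [0.4739 0.0508] [ 0.0118 -0.9999] deg -89.33 61
st front [0.4323 0.0617] [ 0.0012 -1.    ] deg -89.93 40
beaker rim circ ((544.7468872070312, 54.9044189453125), 25.876976013183594)
top burette 0.22 62 [0.6318 0.0114 0.2895]
top burette 0.45 447 [0.6329 0.0118 0.5626]
top rod 1218 [0.7655 0.0122 0.415 ]
side burette 0.22 301 [0.6335 0.0179 0.2791]
side burette 0.45 377 [0.6333 0.0182 0.4964]
side rod 1562 [0.7662 0.0158 0.3911]
```

```bash
cat >> h.py <<'E'
from scipy.spatial.transform import Rotation as R
def pose():
    s=get_state();q=np.array(s["ee_rot"]);return s,np.array(s["position"]),R.from_quat(q[[1,2,3,0]])
def plan(target=None,yaw=None):
    """yaw: world direction angle of jaw axis (tool z), modulo pi; tool x down"""
    s,p,r=pose();print("t",round(float(s["clock"]),2),"p",p.round(4),"F",np.round(s["contact_force"],1),"w",round(float(s["width"]),4),"q",np.round(s["qpos"],2));M=r.as_matrix();print("tool axes in world (cols)\n",M.round(3))
    if yaw is not None:
        best=None
        for k in(0,np.pi):
            z=np.array([np.cos(yaw+k),np.sin(yaw+k),0]);x=np.array([0,0,-1.]);T=np.c_[x,np.cross(z,x),z]
            v=R.from_matrix(M.T@T).as_rotvec()
            if best is None or np.linalg.norm(v)<np.linalg.norm(best):best=v;Tb=T
        print("rotvec tool deg",np.degrees(best).round(2),"units",(best/(np.pi/2)).round(4))
        M2=Tb
    if target is not None:
        dw=np.array(target)-p;print("dw mm",(dw*1e3).round(1),"dp units in present axes",(M.T@dw/.12).round(4), "in turned axes",(M2.T@dw/.12).round(4) if yaw is not None else "")
E
python3 - <<'E'
from h import *
plan([.52,.185,.23],0.012)
d=get_image("wrist");print(d["mount"].round(3))
d=dict(np.load("top0.npz"));print(ray(d,[(175,272),(160,221),(193,178)],.03).round(3))
E
```

```text
t 0.1 p [0.1531 0.5538 0.2305] F [-0.4  0.5  0.3] w 0.0851 q [ 1.18  0.28  1.51 -0.    1.36 -0.12]
tool axes in world (cols)
 [[-0.001 -0.964  0.267]
 [-0.002  0.267  0.964]
 [-1.     0.    -0.002]]
rotvec tool deg [ 7.385e+01 -9.000e-02  5.000e-02] units [ 8.206e-01 -1.000e-03  6.000e-04]
dw mm [ 366.9 -368.8   -0.5] dp units in present axes [ 0.0072 -3.7661 -2.1468] in turned axes [ 0.0044 -3.1095  3.0205]
[[-0.     0.324 -0.946 -0.143]
 [-0.     0.946  0.324  0.083]
 [ 1.     0.    -0.     0.   ]
 [ 0.     0.     0.     1.   ]]
[[0.446 0.258 0.03 ]
 [0.561 0.296 0.03 ]
 [0.662 0.224 0.03 ]]
```

Call:
arm_command([
  {"dp":[0,0,0],"angular":[0.1026,0,0],"gripper":85},
  {"dp":[0,0,0],"angular":[0.1026,0,0],"gripper":85},
  {"dp":[0,0,0],"angular":[0.1026,0,0],"gripper":85},
  {"dp":[0,0,0],"angular":[0.1026,0,0],"gripper":85},
  {"dp":[0,0,0],"angular":[0.1026,0,0],"gripper":85},
  {"dp":[0,0,0],"angular":[0.1026,0,0],"gripper":85},
  {"dp":[0,0,0],"angular":[0.1026,0,0],"gripper":85},
  {"dp":[0,0,0],"angular":[0.1026,0,0],"gripper":85},
])

```text
clock: 1.15
position: [0.1523, 0.5519, 0.2274]
ee_rot: [0.706, 0.008, 0.708, -0.014]
contact_force: [0.2, -0.5, 0.2]
width: 0.0852
```

Call:
arm_command([
  {"dp":[0,-0.3,0.3],"angular":[0,0,0],"gripper":85},
  {"dp":[0,-0.36,0.35],"angular":[0,0,0],"gripper":85},
  {"dp":[0,-0.36,0.35],"angular":[0,0,0],"gripper":85},
  {"dp":[0,-0.36,0.35],"angular":[0,0,0],"gripper":85},
  {"dp":[0,-0.36,0.35],"angular":[0,0,0],"gripper":85},
  {"dp":[0,-0.36,0.35],"angular":[0,0,0],"gripper":85},
  {"dp":[0,-0.3,0.3],"angular":[0,0,0],"gripper":85},
  {"dp":[0,0,0],"angular":[0,0,0],"gripper":85},
])

```text
clock: 2.15
position: [0.4333, 0.2474, 0.2263]
ee_rot: [0.706, 0.007, 0.708, -0.013]
contact_force: [-0.1, 0.9, -0.3]
width: 0.085
```

Run:
```python
from h import *
plan([.52,.172,.15],0.012)
```

```text
t 2.15 p [0.4333 0.2474 0.2263] F [-0.1  0.9 -0.3] w 0.085 q [ 0.38  0.17  1.66 -0.01  1.32  0.41]
tool axes in world (cols)
 [[-0.003  0.029  1.   ]
 [-0.008  1.    -0.029]
 [-1.    -0.008 -0.003]]
rotvec tool deg [-2.35 -0.16  0.48] units [-0.0261 -0.0018  0.0053]
dw mm [ 86.7 -75.4 -76.3] dp units in present axes [ 0.639  -0.6021  0.7424] in turned axes [ 0.6359 -0.6373  0.7152]
```

Call:
arm_command([
  {"dp":[0,-0.14,0.16],"angular":[-0.007,0,0.001],"gripper":85},
  {"dp":[0,-0.17,0.18],"angular":[-0.007,0,0.001],"gripper":85},
  {"dp":[0,-0.17,0.18],"angular":[-0.007,0,0.001],"gripper":85},
  {"dp":[0,-0.15,0.17],"angular":[-0.005,0,0.001],"gripper":85},
  {"dp":[0.15,0,0.02],"angular":[0,0,0.001],"gripper":85},
  {"dp":[0.2,0,0],"angular":[0,0,0],"gripper":85},
  {"dp":[0.28,0,0],"angular":[0,0,0],"gripper":85},
  {"dp":[0,0,0],"angular":[0,0,0],"gripper":85},
])

```text
clock: 3.15
position: [0.5144, 0.175, 0.1476]
ee_rot: [0.704, -0.005, 0.71, 0.008]
contact_force: [-0.1, -0.8, 0.5]
width: 0.0847
```

Run:
```python
from h import *
plan([.52,.165,.006],0.012)
d=get_image("wrist");cv2.imwrite("pics/w1.png",d["image"])
```

```text
t 3.15 p [0.5144 0.175  0.1476] F [-0.1 -0.8  0.5] w 0.0847 q [0.2  0.29 1.7  0.01 1.16 0.18]
tool axes in world (cols)
 [[-0.009 -0.018  1.   ]
 [ 0.004  1.     0.018]
 [-1.     0.004 -0.009]]
rotvec tool deg [ 0.33 -0.51 -0.23] units [ 0.0037 -0.0057 -0.0025]
dw mm [   5.6  -10.  -141.6] dp units in present axes [ 1.1788 -0.0885  0.0557] in turned axes [ 1.1796 -0.0835  0.0456]
```

View pics/w1.png

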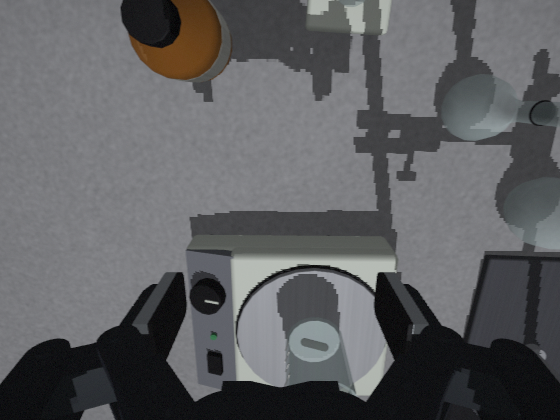

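Wrist view: open fingers at about (165,310) and (400,305), and the stirrer's left side edge at row ~245 with clear bench beyond it. The amber bottle at (180,35) and the flasks are well away. I'll descend beside the left side.

Call:
arm_command([
  {"dp":[0.1,-0.03,0.02],"angular":[0.004,-0.004,-0.002],"gripper":85},
  {"dp":[0.16,-0.03,0.03],"angular":[0,-0.002,0],"gripper":85},
  {"dp":[0.18,-0.03,0],"angular":[0,0,0],"gripper":85},
  {"dp":[0.18,0,0],"angular":[0,0,0],"gripper":85},
  {"dp":[0.18,0,0],"angular":[0,0,0],"gripper":85},
  {"dp":[0.16,0,0],"angular":[0,0,0],"gripper":85},
  {"dp":[0.1,0,0],"angular":[0,0,0],"gripper":85},
  {"dp":[0,0,0],"angular":[0,0,0],"gripper":85},
])

```text
clock: 4.2
position: [0.5307, 0.1667, 0.0253]
ee_rot: [0.715, -0.003, 0.699, 0.006]
contact_force: [-0.3, 0.4, 0.4]
width: 0.0849
```

Run:
```python
from h import *
plan([.52,.097,.012],0.012)
```

```text
t 4.2 p [0.5307 0.1667 0.0253] F [-0.3  0.4  0.4] w 0.0849 q [0.18 0.43 1.85 0.   0.84 0.17]
tool axes in world (cols)
 [[ 0.024 -0.012  1.   ]
 [ 0.004  1.     0.012]
 [-1.     0.004  0.024]]
rotvec tool deg [-0.01  1.36 -0.23] units [-0.0001  0.0151 -0.0026]
dw mm [-10.7 -69.7 -13.3] dp units in present axes [ 0.1061 -0.5804 -0.0986] in turned axes [ 0.1107 -0.5799 -0.0961]
```

Call:
arm_command([
  {"dp":[0.03,0,-0.03],"angular":[0,0.005,0],"gripper":85},
  {"dp":[0.03,0,-0.03],"angular":[0,0.005,0],"gripper":85},
  {"dp":[0.03,-0.03,-0.03],"angular":[0,0.005,0],"gripper":85},
  {"dp":[0,-0.03,0],"angular":[0,0,0],"gripper":85},
  {"dp":[0,-0.03,0],"angular":[0,0,0],"gripper":85},
  {"dp":[0,-0.03,0],"angular":[0,0,0],"gripper":85},
  {"dp":[0,-0.02,0],"angular":[0,0,0],"gripper":85},
  {"dp":[0,0,0],"angular":[0,0,0],"gripper":85},
])

```text
clock: 5.2
position: [0.5216, 0.1487, 0.016]
ee_rot: [0.708, -0.002, 0.706, 0.006]
contact_force: [0.6, -0.1, 0.2]
width: 0.0851
```

Run:
```python
from h import *
plan([.52,.097,.012],0.012)
```

```text
t 5.2 p [0.5216 0.1487 0.016 ] F [ 0.6 -0.1  0.2] w 0.0851 q [0.15 0.43 1.87 0.01 0.83 0.13]
tool axes in world (cols)
 [[ 0.004 -0.012  1.   ]
 [ 0.005  1.     0.012]
 [-1.     0.005  0.004]]
rotvec tool deg [-0.03  0.21 -0.27] units [-0.0003  0.0023 -0.003 ]
dw mm [ -1.6 -51.7  -4. ] dp units in present axes [ 0.0313 -0.431  -0.0184] in turned axes [ 0.0334 -0.4308 -0.0184]
```

Call:
arm_command([
  {"dp":[0.02,-0.025,0],"angular":[0,0,0],"gripper":85},
  {"dp":[0.01,-0.025,0],"angular":[0,0,0],"gripper":85},
  {"dp":[0,-0.025,0],"angular":[0,0,0],"gripper":85},
  {"dp":[0,-0.025,0],"angular":[0,0,0],"gripper":85},
  {"dp":[0,-0.025,0],"angular":[0,0,0],"gripper":85},
  {"dp":[0,-0.025,0],"angular":[0,0,0],"gripper":85},
  {"dp":[0,-0.025,0],"angular":[0,0,0],"gripper":85},
  {"dp":[0,-0.025,0],"angular":[0,0,0],"gripper":85},
])

```text
clock: 6.2
position: [0.5228, 0.1359, 0.0131]
ee_rot: [0.71, 0.008, 0.705, 0.01]
contact_force: [-0.4, 6.5, 1.4]
width: 0.0852
```

Run:
```python
from h import *
plan([.52,.097,.012],0.012)
d=get_image("top");cv2.imwrite("pics/t1.png",d["image"]);np.savez("t1.npz",**d)
cv2.imwrite("pics/t1c.png",cv2.resize(d["image"][90:300,150:400],None,fx=2.4,fy=2.4,interpolation=cv2.INTER_CUBIC))
```

```text
t 6.2 p [0.5228 0.1359 0.0131] F [-0.4  6.5  1.4] w 0.0852 q [0.11 0.43 1.89 0.03 0.81 0.08]
tool axes in world (cols)
 [[ 0.007 -0.003  1.   ]
 [ 0.026  1.     0.003]
 [-1.     0.026  0.007]]
rotvec tool deg [-0.5   0.41 -1.47] units [-0.0055  0.0045 -0.0164]
dw mm [ -2.8 -38.9  -1.1] dp units in present axes [ 0.0008 -0.3242 -0.0243] in turned axes [ 0.0093 -0.3238 -0.0271]
```

View pics/t1c.png

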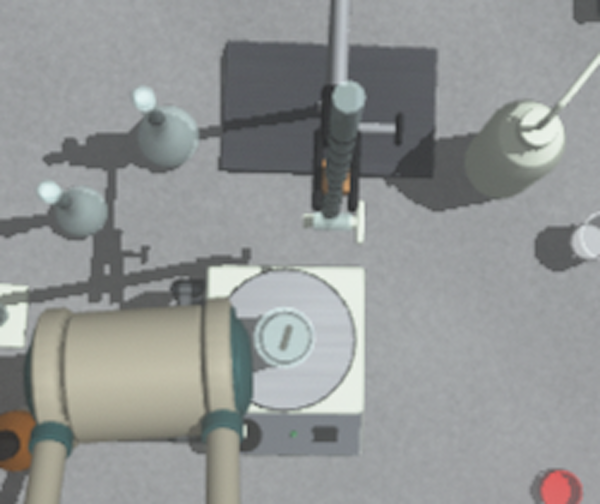

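The stirrer is sliding at 6.5 N. The beaker sits still on the plate at crop (285,335) and nothing else is near. I'll keep pushing.

Call:
arm_command([
  {"dp":[0,-0.035,-0.004],"angular":[0,0,-0.003],"gripper":85},
  {"dp":[0,-0.035,-0.004],"angular":[0,0,-0.003],"gripper":85},
  {"dp":[0,-0.035,-0.004],"angular":[0,0,-0.003],"gripper":85},
  {"dp":[0,-0.035,-0.004],"angular":[0,0,-0.003],"gripper":85},
  {"dp":[0,-0.035,0],"angular":[0,0,-0.003],"gripper":85},
  {"dp":[0,-0.035,0],"angular":[0,0,-0.003],"gripper":85},
  {"dp":[0,-0.035,0],"angular":[0,0,-0.003],"gripper":85},
  {"dp":[0,-0.03,0],"angular":[0,0,-0.003],"gripper":85},
])

```text
clock: 7.25
position: [0.5223, 0.1142, 0.0127]
ee_rot: [0.711, 0.005, 0.703, 0.001]
contact_force: [1.1, 5.4, 1.6]
width: 0.0852
```

```bash
cat > m.py <<'E'
from h import *
def meas(tag):
    d=get_image("top");np.savez(tag+".npz",**d);cv2.imwrite(f"pics/{tag}.png",d["image"])
    im=d["image"].astype(int);w=cloud(d);x,y,z=np.moveaxis(w,-1,0)
    # white housing top + plate: region z .04-.058
    m=(x>.38)&(x<.72)&(y>-.12)&(y<.16)&(z>.040)&(z<.058)&(im.min(-1)>100)
    v,u=np.where(m);print("px box",u.min(),u.max(),v.min(),v.max())
    ur,vt=int(np.percentile(u,99)),int(np.percentile(v,1))
    for n,e in(("right",edge(d,range(vt+6,vt+50),ur-6,ur+8,.046,-1,1)),("back",edge(d,range(ur-35,ur-4),vt-8,vt+7,.046,1))):
        if e: print(n,e[0].round(4),e[1].round(4),"deg",np.degrees(np.arctan2(e[1][1],e[1][0])).round(2),e[2])
    m=(x>.42)&(x<.72)&(y>-.06)&(y<.1)&(z>.114)&(z<.128)
    v,u=np.where(m)
    if len(u): c=cv2.minEnclosingCircle((ray(d,np.c_[u,v],.122)[:,:2]*1000).astype(np.float32));print("beaker",np.round(c[0],1),round(c[1],1))
E
python3 - <<'E'
from m import *
plan([.52,.097,.012],0.012)
meas("t2")
E
```

```text
t 7.25 p [0.5223 0.1142 0.0127] F [1.1 5.4 1.6] w 0.0852 q [0.08 0.43 1.9  0.01 0.8  0.08]
tool axes in world (cols)
 [[ 0.01   0.006  1.   ]
 [ 0.008  1.    -0.006]
 [-1.     0.008  0.01 ]]
rotvec tool deg [-1.04  0.59 -0.47] units [-0.0116  0.0066 -0.0053]
dw mm [ -2.3 -17.2  -0.7] dp units in present axes [ 0.0048 -0.1431 -0.018 ] in turned axes [ 0.0062 -0.1427 -0.0206]
px box 221 311 152 276
right [ 0.5731 -0.0485] [ 0.9999 -0.0132] deg -0.76 44
back [ 0.6085 -0.0151] [ 0.1024 -0.9947] deg -84.12 29
beaker [520.9  67.9] 74.9
```

Call:
arm_command([
  {"dp":[0,-0.03,-0.004],"angular":[0,0,-0.002],"gripper":85},
  {"dp":[0,-0.03,-0.004],"angular":[0,0,-0.002],"gripper":85},
  {"dp":[0,-0.03,-0.004],"angular":[0,0,-0.002],"gripper":85},
  {"dp":[0,-0.03,-0.004],"angular":[0,0,-0.002],"gripper":85},
  {"dp":[0,-0.02,0],"angular":[0,0,0],"gripper":85},
  {"dp":[0,0,0],"angular":[0,0,0],"gripper":85},
  {"dp":[0,0,0],"angular":[0,0,0],"gripper":85},
  {"dp":[0,0,0],"angular":[0,0,0],"gripper":85},
])

```text
clock: 8.3
position: [0.5216, 0.1041, 0.0124]
ee_rot: [0.712, 0.007, 0.702, -0.001]
contact_force: [-0.2, 0.4, 0.7]
width: 0.0849
```

Run:
```python
from m import *
plan([.52,.097,.012],0.012)
meas("t3")
```

```text
t 8.3 p [0.5216 0.1041 0.0124] F [-0.2  0.4  0.7] w 0.0849 q [0.06 0.42 1.91 0.01 0.8  0.07]
tool axes in world (cols)
 [[ 0.013  0.011  1.   ]
 [ 0.008  1.    -0.011]
 [-1.     0.008  0.013]]
rotvec tool deg [-1.32  0.76 -0.44] units [-0.0146  0.0084 -0.0049]
dw mm [-1.6 -7.1 -0.4] dp units in present axes [ 0.0031 -0.0592 -0.0124] in turned axes [ 0.0037 -0.0589 -0.0137]
px box 221 316 152 277
right [ 0.5584 -0.0586] [1.e+00 4.e-04] deg 0.02 44
back [ 0.6076 -0.026 ] [0.0479 0.9989] deg 87.26 24
beaker [558.9  45.5] 61.3
```

Call:
arm_command([
  {"dp":[0,-0.025,0],"angular":[0,0,-0.002],"gripper":85},
  {"dp":[0,-0.025,0],"angular":[0,0,-0.002],"gripper":85},
  {"dp":[0,-0.025,0],"angular":[0,0,0],"gripper":85},
  {"dp":[0,0,0],"angular":[0,0,0],"gripper":85},
  {"dp":[0,0.05,0],"angular":[0,0,0],"gripper":85},
  {"dp":[0,0.15,0],"angular":[0,0,0],"gripper":85},
  {"dp":[0,0.2,0],"angular":[0,0,0],"gripper":85},
  {"dp":[-0.1,0.1,0],"angular":[0,0,0],"gripper":85},
])

```text
clock: 9.35
position: [0.5214, 0.1599, 0.0243]
ee_rot: [0.711, 0.007, 0.703, -0.003]
contact_force: [-0.3, 0.5, 0.3]
width: 0.0851
```

Call:
arm_command([
  {"dp":[-0.3,0,0],"angular":[0,0,0],"gripper":85},
  {"dp":[-0.4,0,0],"angular":[0,0,0],"gripper":85},
  {"dp":[-0.4,0,0],"angular":[0,0,0],"gripper":85},
  {"dp":[-0.4,0,0],"angular":[0,0,0],"gripper":85},
  {"dp":[0,0,-0.3],"angular":[0,0,0],"gripper":85},
  {"dp":[0,0,-0.4],"angular":[0,0,0],"gripper":85},
  {"dp":[0,0,-0.4],"angular":[0,0,0],"gripper":85},
  {"dp":[0,0,-0.3],"angular":[0,0,0],"gripper":85},
])

```text
clock: 10.35
position: [0.35, 0.1655, 0.2149]
ee_rot: [0.715, 0.005, 0.699, -0.002]
contact_force: [0.4, 0.6, -0.0]
width: 0.085
```

Run:
```python
from m import *
plan([.36,.02,.15],np.pi/2-.015)
meas("t4")
```

```text
t 10.35 p [0.35   0.1655 0.2149] F [ 0.4  0.6 -0. ] w 0.085 q [ 0.26 -0.02  1.9  -0.    1.23  0.27]
tool axes in world (cols)
 [[ 0.023  0.01   1.   ]
 [ 0.005  1.    -0.01 ]
 [-1.     0.006  0.023]]
rotvec tool deg [-89.71   1.29   0.79] units [-0.9968  0.0144  0.0088]
dw mm [  10.  -145.5  -64.9] dp units in present axes [ 0.5359 -1.2143  0.0834] in turned axes [ 0.5405 -0.1018 -1.2108]
px box 221 319 152 277
right [ 0.5418 -0.0644] [ 0.9999 -0.0138] deg -0.79 44
back [ 0.6071 -0.0273] [ 0.0295 -0.9996] deg -88.31 25
beaker [541.9   7.4] 26.0
```

View pics/t4.png

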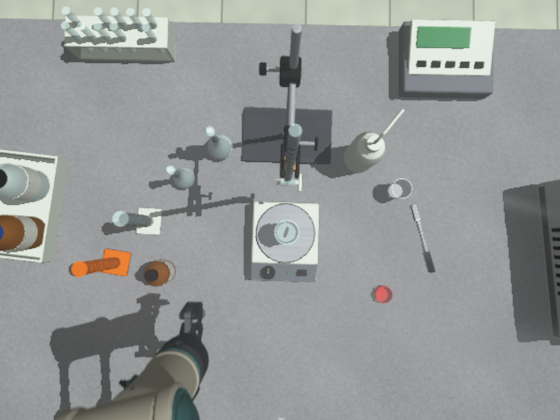

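The view is clear: the stirrer is at (285,241), the beaker at (286,233), almost in line with the burette, and nothing else has moved. Next the tool turns for the push on the front face.

Call:
arm_command([
  {"dp":[0,0,0],"angular":[-0.117,0,0],"gripper":85},
  {"dp":[0,0,0],"angular":[-0.117,0,0],"gripper":85},
  {"dp":[0,0,0],"angular":[-0.117,0,0],"gripper":85},
  {"dp":[0,0,0],"angular":[-0.117,0,0],"gripper":85},
  {"dp":[0,0,0],"angular":[-0.117,0,0],"gripper":85},
  {"dp":[0,0,0],"angular":[-0.117,0,0],"gripper":85},
  {"dp":[0,0,0],"angular":[-0.117,0,0],"gripper":85},
  {"dp":[0,0,0],"angular":[-0.117,0,0],"gripper":85},
])

```text
clock: 11.4
position: [0.342, 0.1666, 0.2211]
ee_rot: [0.527, -0.485, 0.511, 0.475]
contact_force: [-0.2, -0.5, -0.4]
width: 0.085
```

Run:
```python
from h import *
plan([.365,.012,.10],np.pi/2-.015)
d=dict(np.load("t4.npz"))
for n,e in(("left",edge(d,range(210,255),246,258,.046,1,1)),("right",edge(d,range(210,255),313,326,.046,-1,1)),("back",edge(d,range(256,314),198,209,.046,1)),("ridge",edge(d,range(256,314),258,270,.046,-1)),("front",edge(d,range(258,310),275,286,.033,1,thr=5))):
    if e: print(n,e[0].round(4),e[1].round(4),e[2])
```

```text
t 11.4 p [0.342  0.1666 0.2211] F [-0.2 -0.5 -0.4] w 0.085 q [ 0.27 -0.03  1.9  -0.    1.25 -1.22]
tool axes in world (cols)
 [[ 0.027 -0.997  0.077]
 [ 0.005  0.077  0.997]
 [-1.    -0.026  0.007]]
rotvec tool deg [-3.56  0.34  1.51] units [-0.0396  0.0038  0.0168]
dw mm [  23.  -154.6 -121.1] dp units in present axes [ 1.008  -0.2644 -1.2769] in turned axes [ 1.0093 -0.2113 -1.2857]
left [0.5462 0.083 ] [ 0.9999 -0.015 ] 45
right [ 0.5562 -0.0647] [ 0.9999 -0.0147] 45
back [0.6075 0.0096] [0.0115 0.9999] 51
ridge [0.4719 0.0196] [0.0134 0.9999] 58
front [0.4312 0.0138] [ 0.0229 -0.9997] 52
```

Call:
arm_command([
  {"dp":[0,-0.03,-0.13],"angular":[-0.006,0,0.003],"gripper":85},
  {"dp":[0,-0.03,-0.17],"angular":[-0.006,0,0.003],"gripper":85},
  {"dp":[0,-0.03,-0.2],"angular":[-0.006,0,0.003],"gripper":85},
  {"dp":[0,-0.03,-0.2],"angular":[-0.006,0,0.003],"gripper":85},
  {"dp":[0,-0.03,-0.2],"angular":[-0.006,0,0.003],"gripper":85},
  {"dp":[0.1,-0.03,-0.2],"angular":[-0.006,0,0.002],"gripper":85},
  {"dp":[0.2,-0.03,-0.2],"angular":[-0.004,0,0],"gripper":85},
  {"dp":[0.2,0,0],"angular":[0,0,0],"gripper":85},
])

```text
clock: 12.4
position: [0.3646, 0.0064, 0.1674]
ee_rot: [0.505, -0.502, 0.497, 0.496]
contact_force: [0.5, 0.8, 0.2]
width: 0.085
```

Run:
```python
from h import *
plan([.38,.0115,.010],np.pi/2-.015)
```

```text
t 12.4 p [0.3646 0.0064 0.1674] F [0.5 0.8 0.2] w 0.085 q [-0.18 -0.    2.02  0.01  1.11 -1.75]
tool axes in world (cols)
 [[ 0.015 -1.     0.005]
 [ 0.002  0.005  1.   ]
 [-1.    -0.015  0.002]]
rotvec tool deg [0.57 0.13 0.84] units [0.0064 0.0015 0.0093]
dw mm [  15.4    5.1 -157.4] dp units in present axes [ 1.3131 -0.1089  0.0405] in turned axes [ 1.3113 -0.1276  0.0447]
```

Call:
arm_command([
  {"dp":[0.1,0,0.02],"angular":[0.004,0,0.004],"gripper":85},
  {"dp":[0.18,0,0.02],"angular":[0.002,0,0.004],"gripper":85},
  {"dp":[0.2,0,0],"angular":[0,0,0.002],"gripper":85},
  {"dp":[0.2,0,0],"angular":[0,0,0],"gripper":85},
  {"dp":[0.2,0,0],"angular":[0,0,0],"gripper":85},
  {"dp":[0.2,0,0],"angular":[0,0,0],"gripper":85},
  {"dp":[0.12,0,0],"angular":[0,0,0],"gripper":85},
  {"dp":[0.04,0,0],"angular":[0,0,0],"gripper":85},
])

```text
clock: 13.4
position: [0.3709, 0.0142, 0.0183]
ee_rot: [0.504, -0.499, 0.501, 0.496]
contact_force: [-0.8, -0.5, 0.5]
width: 0.0851
```

Run:
```python
from h import *
plan([.405,.0115,.010],np.pi/2-.015)
```

```text
t 13.4 p [0.3709 0.0142 0.0183] F [-0.8 -0.5  0.5] w 0.0851 q [-0.15  0.23  2.23  0.    0.67 -1.71]
tool axes in world (cols)
 [[ 0.007 -1.     0.01 ]
 [ 0.     0.01   1.   ]
 [-1.    -0.007  0.   ]]
rotvec tool deg [0.28 0.01 0.43] units [0.0031 0.0001 0.0048]
dw mm [34.1 -2.7 -8.3] dp units in present axes [ 0.0712 -0.2843 -0.02  ] in turned axes [ 0.0691 -0.2849 -0.0186]
```

Call:
arm_command([
  {"dp":[0.04,-0.03,-0.01],"angular":[0.003,0,0.002],"gripper":85},
  {"dp":[0.03,-0.05,-0.01],"angular":[0,0,0.002],"gripper":85},
  {"dp":[0,-0.05,0],"angular":[0,0,0],"gripper":85},
  {"dp":[0,-0.05,0],"angular":[0,0,0],"gripper":85},
  {"dp":[0,-0.04,0],"angular":[0,0,0],"gripper":85},
  {"dp":[0,-0.03,0],"angular":[0,0,0],"gripper":85},
  {"dp":[0,-0.02,0],"angular":[0,0,0],"gripper":85},
  {"dp":[0,0,0],"angular":[0,0,0],"gripper":85},
])

```text
clock: 14.4
position: [0.4085, 0.0112, 0.0115]
ee_rot: [0.505, -0.498, 0.502, 0.495]
contact_force: [-0.1, 0.6, -0.3]
width: 0.085
```

Call:
arm_command([
  {"dp":[0,-0.02,0],"angular":[0,0,0],"gripper":85},
  {"dp":[0,-0.025,0],"angular":[0,0,0],"gripper":85},
  {"dp":[0,-0.03,0],"angular":[0,0,0],"gripper":85},
  {"dp":[0,-0.03,0],"angular":[0,0,0],"gripper":85},
  {"dp":[0,-0.03,0],"angular":[0,0,0],"gripper":85},
  {"dp":[0,-0.03,0],"angular":[0,0,0],"gripper":85},
  {"dp":[0,-0.03,0],"angular":[0,0,0],"gripper":85},
  {"dp":[0,-0.03,0],"angular":[0,0,0],"gripper":85},
])

```text
clock: 15.4
position: [0.4186, 0.012, 0.0094]
ee_rot: [0.496, -0.489, 0.51, 0.504]
contact_force: [-6.8, -0.8, 5.3]
width: 0.0848
```

Run:
```python
from m import *
plan([.508,.0115,.010],np.pi/2-.015)
meas("t5")
```

```text
t 15.4 p [0.4186 0.012  0.0094] F [-6.8 -0.8  5.3] w 0.0848 q [-0.14  0.32  2.12 -0.    0.73 -1.69]
tool axes in world (cols)
 [[-0.03  -0.999  0.013]
 [ 0.001  0.013  1.   ]
 [-1.     0.03   0.001]]
rotvec tool deg [ 0.11  0.04 -1.71] units [ 0.0012  0.0005 -0.019 ]
dw mm [89.4 -0.5  0.6] dp units in present axes [-0.0273 -0.7443  0.0059] in turned axes [-0.0051 -0.7447  0.0072]
px box 221 319 152 282
right [ 0.5463 -0.0645] [ 0.9999 -0.012 ] deg -0.69 44
back [ 0.607  -0.0323] [ 0.0423 -0.9991] deg -87.57 25
beaker [485.5   2. ] 82.6
```

Call:
arm_command([
  {"dp":[-0.01,-0.03,0],"angular":[0,0,-0.004],"gripper":85},
  {"dp":[-0.01,-0.035,0],"angular":[0,0,-0.004],"gripper":85},
  {"dp":[-0.005,-0.035,0.001],"angular":[0,0,-0.004],"gripper":85},
  {"dp":[0,-0.035,0.001],"angular":[0,0,-0.004],"gripper":85},
  {"dp":[0,-0.035,0.001],"angular":[0,0,-0.004],"gripper":85},
  {"dp":[0,-0.035,0.001],"angular":[0,0,-0.004],"gripper":85},
  {"dp":[0,-0.035,0.001],"angular":[0,0,-0.004],"gripper":85},
  {"dp":[0,-0.035,0.001],"angular":[0,0,-0.004],"gripper":85},
])

```text
clock: 16.45
position: [0.4266, 0.013, 0.0097]
ee_rot: [0.495, -0.489, 0.51, 0.505]
contact_force: [-12.2, -3.1, 10.6]
width: 0.0852
```

Run:
```python
from m import *
plan([.508,.0115,.010],np.pi/2-.015)
meas("t6")
```

```text
t 16.45 p [0.4266 0.013  0.0097] F [-12.2  -3.1  10.6] w 0.0852 q [-0.13  0.33  2.1  -0.    0.74 -1.69]
tool axes in world (cols)
 [[-0.031 -0.999  0.011]
 [ 0.002  0.011  1.   ]
 [-1.     0.031  0.001]]
rotvec tool deg [ 0.2   0.06 -1.78] units [ 0.0023  0.0007 -0.0198]
dw mm [81.4 -1.5  0.3] dp units in present axes [-0.0233 -0.6777 -0.0044] in turned axes [-0.0022 -0.6781 -0.002 ]
px box 221 318 152 278
right [ 0.5508 -0.0638] [ 0.9999 -0.0154] deg -0.88 44
back [ 0.6136 -0.0139] [ 0.0929 -0.9957] deg -84.67 26
beaker [500.8  27.7] 78.8
```

View pics/t6.png

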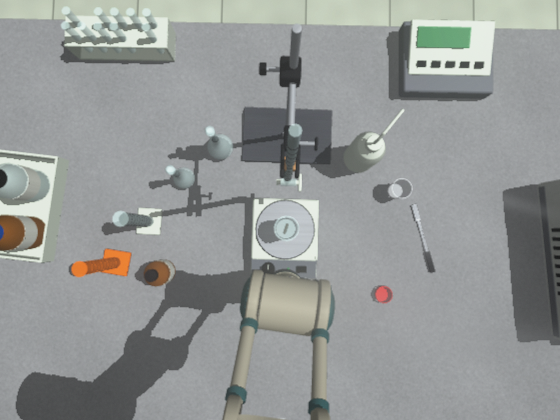

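The push works (back edge has moved from row ~201 to ~197), but the tool also presses down at ~10 N. I'll add a little upward shift and correct the tilt.

Call:
arm_command([
  {"dp":[-0.008,-0.025,0],"angular":[0,0,-0.008],"gripper":85},
  {"dp":[-0.012,-0.035,0],"angular":[0,0,-0.01],"gripper":85},
  {"dp":[-0.012,-0.04,0],"angular":[0,0,-0.01],"gripper":85},
  {"dp":[-0.012,-0.04,0],"angular":[0,0,-0.01],"gripper":85},
  {"dp":[-0.012,-0.04,0],"angular":[0,0,-0.01],"gripper":85},
  {"dp":[-0.012,-0.04,0],"angular":[0,0,-0.01],"gripper":85},
  {"dp":[-0.012,-0.04,0],"angular":[0,0,-0.01],"gripper":85},
  {"dp":[-0.012,-0.04,0],"angular":[0,0,-0.01],"gripper":85},
])

```text
clock: 17.5
position: [0.4645, 0.0128, 0.0226]
ee_rot: [0.527, -0.521, 0.477, 0.472]
contact_force: [-2.4, 0.6, -3.8]
width: 0.0851
```

Run:
```python
from m import *
plan([.508,.0115,.010],np.pi/2-.015)
meas("t7")
d=dict(np.load("t7.npz"))
for n,e in(("left",edge(d,range(200,235),246,258,.046,1,1)),("right",edge(d,range(200,235),313,326,.046,-1,1)),("back",edge(d,range(256,310),188,200,.046,1))):
    if e: print(n,e[0].round(4),e[1].round(4),e[2])
```

```text
t 17.5 p [0.4645 0.0128 0.0226] F [-2.4  0.6 -3.8] w 0.0851 q [-0.13  0.3   2.11  0.02  0.64 -1.71]
tool axes in world (cols)
 [[ 0.098 -0.995  0.011]
 [ 0.     0.011  1.   ]
 [-0.995 -0.098  0.001]]
rotvec tool deg [0.24 0.09 5.62] units [0.0027 0.001  0.0625]
dw mm [ 43.5  -1.3 -12.6] dp units in present axes [ 0.1401 -0.3508 -0.0075] in turned axes [ 0.1051 -0.3629 -0.0057]
px box 221 319 152 263
right [ 0.5779 -0.0644] [ 0.9998 -0.0199] deg -1.14 44
back [ 0.6496 -0.0222] [0.3267 0.9451] deg 70.93 23
beaker [515.1   5.2] 88.2
left [0.5703 0.0833] [ 0.9998 -0.0199] 35
right [ 0.5824 -0.0645] [ 0.9998 -0.0186] 35
back [0.6373 0.0075] [0.1019 0.9948] 8
```

Overcorrected: the tool tilted 5.6° and rose. I'll back off a few mm, level it and look again.

Call:
arm_command([
  {"dp":[0,0.05,0],"angular":[0,0,0],"gripper":85},
  {"dp":[0,0.05,0],"angular":[0,0,0.01],"gripper":85},
  {"dp":[0.02,0,0],"angular":[0,0,0.015],"gripper":85},
  {"dp":[0.02,0,0],"angular":[0,0,0.015],"gripper":85},
  {"dp":[0.02,0,0],"angular":[0,0,0.015],"gripper":85},
  {"dp":[0.02,0,0],"angular":[0,0,0.01],"gripper":85},
  {"dp":[0.01,0,0],"angular":[0,0,0],"gripper":85},
  {"dp":[0,0,0],"angular":[0,0,0],"gripper":85},
])

```text
clock: 18.55
position: [0.458, 0.012, 0.0194]
ee_rot: [0.502, -0.497, 0.503, 0.497]
contact_force: [-0.9, 0.5, 1.1]
width: 0.085
```

Run:
```python
from m import *
plan([.508,.0115,.010],np.pi/2-.015)
meas("t8")
d=dict(np.load("t8.npz"))
for n,e in(("left",edge(d,range(200,235),246,258,.046,1,1)),("right",edge(d,range(200,235),313,326,.046,-1,1)),("back",edge(d,list(range(256,278))+list(range(303,312)),180,197,.046,1))):
    if e: print(n,e[0].round(4),e[1].round(4),e[2],e[3][:3].round(1).tolist())
cv2.imwrite("pics/t8c.png",cv2.resize(d["image"][90:300,190:390],None,fx=2.8,fy=2.8,interpolation=cv2.INTER_CUBIC))
```

```text
t 18.55 p [0.458  0.012  0.0194] F [-0.9  0.5  1.1] w 0.085 q [-0.13  0.34  2.05 -0.    0.76 -1.68]
tool axes in world (cols)
 [[-0.001 -1.     0.012]
 [-0.001  0.012  1.   ]
 [-1.     0.001 -0.001]]
rotvec tool deg [ 0.18 -0.05 -0.06] units [ 0.002  -0.0006 -0.0007]
dw mm [50.  -0.5 -9.4] dp units in present axes [ 0.0781 -0.4164  0.0007] in turned axes [ 0.0785 -0.4163  0.002 ]
px box 221 319 152 261
right [ 0.5795 -0.0646] [ 0.9998 -0.0189] deg -1.08 44
back [ 0.6514 -0.019 ] [0.3063 0.9519] deg 72.16 23
beaker [534.4 -17.9] 75.9
left [0.5823 0.0829] [ 0.9998 -0.0199] 35 [[253.6, 200.0], [253.4, 201.0], [253.3, 202.0]]
right [ 0.5774 -0.0645] [ 0.9998 -0.0176] 35 [[318.5, 200.0], [318.4, 201.0], [318.3, 202.0]]
back [0.6446 0.0254] [0.017  0.9999] 31 [[256.0, 185.0], [257.0, 185.0], [258.0, 185.1]]
```

View pics/t8c.png

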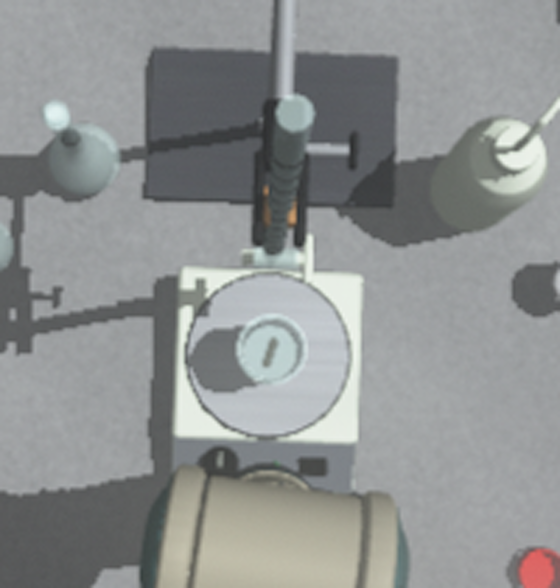

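The back is now at x = 0.6446 with ~61 mm to go. The stirrer is square to the plate edge and the beaker still centred at crop (271,352). I'll back off a hair, lower, and go on with milder compensation.

Call:
arm_command([
  {"dp":[0,0.04,0],"angular":[0,0,0],"gripper":85},
  {"dp":[0.03,0.01,0],"angular":[0,0,0],"gripper":85},
  {"dp":[0.03,0,0],"angular":[0,0,0],"gripper":85},
  {"dp":[0,-0.02,0],"angular":[0,0,0],"gripper":85},
  {"dp":[0,-0.025,0],"angular":[0,0,-0.002],"gripper":85},
  {"dp":[-0.004,-0.03,0],"angular":[0,0,-0.005],"gripper":85},
  {"dp":[-0.006,-0.035,0],"angular":[0,0,-0.006],"gripper":85},
  {"dp":[-0.006,-0.035,0],"angular":[0,0,-0.006],"gripper":85},
])

```text
clock: 19.6
position: [0.4554, 0.012, 0.01]
ee_rot: [0.503, -0.496, 0.504, 0.497]
contact_force: [-7.0, -2.2, 3.5]
width: 0.0851
```

Run:
```python
from m import *
plan([.508,.0115,.010],np.pi/2-.015)
```

```text
t 19.6 p [0.4554 0.012  0.01  ] F [-7.  -2.2  3.5] w 0.0851 q [-0.13  0.35  2.06 -0.    0.73 -1.68]
tool axes in world (cols)
 [[-0.002 -1.     0.013]
 [-0.     0.013  1.   ]
 [-1.     0.002 -0.   ]]
rotvec tool deg [ 0.1  -0.01 -0.13] units [ 0.0011 -0.0002 -0.0015]
dw mm [52.6 -0.5 -0. ] dp units in present axes [-0.0006 -0.4387  0.0018] in turned axes [ 4.000e-04 -4.387e-01  2.500e-03]
```

Good: tool level, moderate forces. I'll carry on the same way.

Call:
arm_command([
  {"dp":[-0.006,-0.035,0],"angular":[0,0,-0.006],"gripper":85},
  {"dp":[-0.006,-0.035,0],"angular":[0,0,-0.005],"gripper":85},
  {"dp":[-0.006,-0.035,0],"angular":[0,0,-0.005],"gripper":85},
  {"dp":[-0.006,-0.035,0],"angular":[0,0,-0.005],"gripper":85},
  {"dp":[-0.005,-0.035,0],"angular":[0,0,-0.005],"gripper":85},
  {"dp":[-0.005,-0.035,0],"angular":[0,0,-0.005],"gripper":85},
  {"dp":[-0.005,-0.035,0],"angular":[0,0,-0.005],"gripper":85},
  {"dp":[-0.005,-0.035,0],"angular":[0,0,-0.005],"gripper":85},
])

```text
clock: 20.6
position: [0.4555, 0.012, 0.0101]
ee_rot: [0.503, -0.494, 0.505, 0.497]
contact_force: [-7.5, -1.9, 5.6]
width: 0.0846
```

Run:
```python
from m import *
plan([.508,.0115,.010],np.pi/2-.015)
```

```text
t 20.6 p [0.4555 0.012  0.0101] F [-7.5 -1.9  5.6] w 0.0846 q [-0.13  0.35  2.06  0.    0.74 -1.68]
tool axes in world (cols)
 [[-0.005 -1.     0.016]
 [ 0.001  0.016  1.   ]
 [-1.     0.005  0.001]]
rotvec tool deg [-0.08  0.06 -0.28] units [-0.0009  0.0007 -0.0031]
dw mm [52.5 -0.5 -0.1] dp units in present axes [-0.0015 -0.4379  0.0027] in turned axes [ 0.0007 -0.4379  0.0021]
```

Stalled in stiction at 7.5 N. I'll take slightly bigger steps, 48 mm at most in total, which is less than the gap that's left.

Call:
arm_command([
  {"dp":[-0.01,-0.045,0],"angular":[0,0,-0.006],"gripper":85},
  {"dp":[-0.01,-0.05,0],"angular":[0,0,-0.006],"gripper":85},
  {"dp":[-0.01,-0.055,0],"angular":[0,0,-0.006],"gripper":85},
  {"dp":[-0.008,-0.055,0],"angular":[0,0,-0.005],"gripper":85},
  {"dp":[-0.006,-0.05,0],"angular":[0,0,-0.004],"gripper":85},
  {"dp":[-0.006,-0.05,0],"angular":[0,0,-0.004],"gripper":85},
  {"dp":[-0.006,-0.05,0],"angular":[0,0,-0.004],"gripper":85},
  {"dp":[-0.006,-0.045,0],"angular":[0,0,-0.004],"gripper":85},
])

```text
clock: 21.6
position: [0.4977, 0.0121, 0.0157]
ee_rot: [0.515, -0.506, 0.493, 0.486]
contact_force: [-4.1, 0.3, -2.0]
width: 0.085
```

Run:
```python
from m import *
plan([.508,.0115,.010],np.pi/2-.015)
```

```text
t 21.6 p [0.4977 0.0121 0.0157] F [-4.1  0.3 -2. ] w 0.085 q [-0.12  0.37  2.    0.01  0.73 -1.68]
tool axes in world (cols)
 [[ 0.042 -0.999  0.016]
 [ 0.002  0.016  1.   ]
 [-0.999 -0.042  0.002]]
rotvec tool deg [-0.05  0.14  2.41] units [-0.0005  0.0016  0.0267]
dw mm [10.3 -0.6 -5.7] dp units in present axes [ 0.0513 -0.0834 -0.0036] in turned axes [ 0.0477 -0.0855 -0.0036]
```

Run:
```python
from m import *
d=get_image("top");np.savez("t9.npz",**d)
for n,e in(("left",edge(d,range(185,215),246,260,.046,1,1)),("right",edge(d,range(185,215),313,328,.046,-1,1)),("back",edge(d,list(range(258,276))+list(range(304,316)),162,182,.046,1))):
    if e: print(n,e[0].round(4),e[1].round(4),e[2],e[3][::6].round(1).tolist())
cv2.imwrite("pics/t9c.png",cv2.resize(d["image"][120:280,210:360],None,fx=3.7,fy=3.7,interpolation=cv2.INTER_CUBIC))
```

```text
left [0.6113 0.0836] [ 0.9999 -0.0146] 27 [[253.4, 185.0], [253.2, 191.0], [252.8, 200.0], [252.6, 206.0], [252.4, 212.0]]
right [ 0.621  -0.0644] [1.     0.0012] 30 [[318.3, 185.0], [318.3, 191.0], [318.3, 197.0], [318.3, 203.0], [318.0, 209.0]]
back [ 0.6902 -0.01  ] [0.0897 0.996 ] 17 [[271.0, 168.0], [305.0, 163.9], [311.0, 168.5]]
```

View pics/t9c.png

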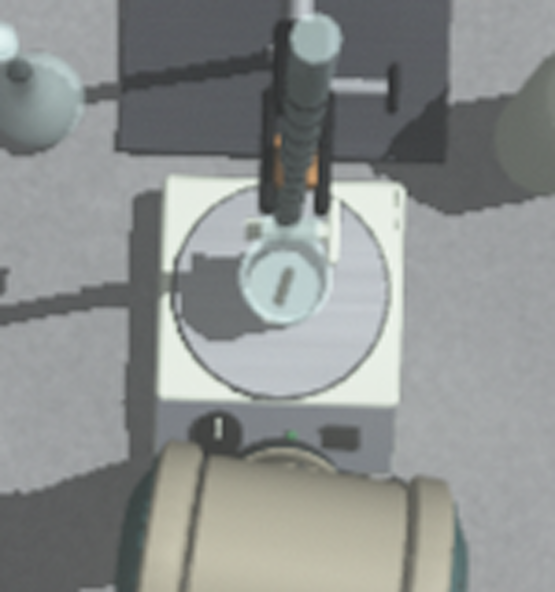

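The back edge is at row ~167.6, about 22 mm short and square to the plate, with the beaker on the plate's middle. I'll continue gently.

Call:
arm_command([
  {"dp":[0,-0.035,0],"angular":[0,0,0.002],"gripper":85},
  {"dp":[0,-0.045,0],"angular":[0,0,0.001],"gripper":85},
  {"dp":[0,-0.045,0],"angular":[0,0,0],"gripper":85},
  {"dp":[0,-0.04,0],"angular":[0,0,0],"gripper":85},
  {"dp":[0,-0.03,0],"angular":[0,0,0],"gripper":85},
  {"dp":[0,-0.03,0],"angular":[0,0,0],"gripper":85},
  {"dp":[0,-0.03,0],"angular":[0,0,0],"gripper":85},
  {"dp":[0,-0.03,0],"angular":[0,0,0],"gripper":85},
])

```text
clock: 22.65
position: [0.5163, 0.0123, 0.0159]
ee_rot: [0.505, -0.496, 0.502, 0.497]
contact_force: [-11.1, -1.0, 6.9]
width: 0.0852
```

```bash
cat >> m.py <<'E'
def back(tag):
    d=get_image("top");np.savez(tag+".npz",**d)
    print("row168->x",ray(d,[(265,168)],.046)[0].round(4))
    g=cv2.cvtColor(d["image"],cv2.COLOR_BGR2GRAY)
    for c in(258,262,266,270,308,312,315): print(c,g[152:176,c].tolist())
E
python3 - <<'E'
from m import *
plan([.516,.0115,.010],np.pi/2-.015)
back("t10")
E
```

```text
t 22.65 p [0.5163 0.0123 0.0159] F [-11.1  -1.    6.9] w 0.0852 q [-0.11  0.41  1.93  0.    0.81 -1.67]
tool axes in world (cols)
 [[ 0.001 -1.     0.014]
 [ 0.003  0.014  1.   ]
 [-1.    -0.001  0.003]]
rotvec tool deg [0.05 0.18 0.07] units [0.0006 0.0019 0.0008]
dw mm [-0.3 -0.8 -5.9] dp units in present axes [ 0.0493  0.0026 -0.0066] in turned axes [ 0.0493  0.0025 -0.0064]
row168->x [0.6853 0.0575 0.046 ]
258 [93, 93, 94, 92, 94, 95, 95, 195, 230, 233, 233, 233, 233, 233, 233, 233, 233, 233, 233, 233, 233, 233, 234, 234]
262 [93, 93, 93, 93, 93, 94, 94, 187, 227, 232, 233, 233, 233, 233, 233, 234, 233, 233, 233, 222, 164, 130, 150, 175]
266 [93, 93, 93, 93, 92, 94, 94, 182, 224, 232, 233, 233, 233, 233, 233, 221, 155, 133, 171, 185, 184, 183, 181, 183]
270 [93, 93, 93, 93, 92, 94, 95, 148, 212, 231, 233, 233, 221, 154, 162, 183, 185, 186, 184, 186, 186, 183, 183, 185]
308 [95, 94, 93, 94, 94, 94, 96, 99, 119, 198, 231, 234, 235, 235, 235, 234, 235, 234, 215, 161, 161, 185, 194, 193]
312 [94, 94, 92, 93, 94, 94, 94, 97, 99, 188, 230, 235, 235, 235, 235, 235, 235, 235, 234, 235, 235, 235, 235, 235]
315 [93, 94, 94, 95, 94, 88, 85, 74, 73, 183, 229, 235, 234, 235, 235, 234, 234, 235, 235, 235, 236, 235, 236, 236]
```

Back edge now at rows 158.6 (left) and 160.7 (right), x ≈ 0.706/0.702, level with the base plate edge. One more firm but small push to check that it is seated.

Call:
arm_command([
  {"dp":[-0.004,-0.035,0],"angular":[0,0,-0.003],"gripper":85},
  {"dp":[-0.004,-0.045,0],"angular":[0,0,-0.003],"gripper":85},
  {"dp":[-0.004,-0.055,0],"angular":[0,0,-0.003],"gripper":85},
  {"dp":[-0.004,-0.06,0],"angular":[0,0,-0.003],"gripper":85},
  {"dp":[-0.004,-0.06,0],"angular":[0,0,-0.003],"gripper":85},
  {"dp":[-0.004,-0.06,0],"angular":[0,0,-0.003],"gripper":85},
  {"dp":[-0.004,-0.06,0],"angular":[0,0,-0.003],"gripper":85},
  {"dp":[0,-0.05,0],"angular":[0,0,0],"gripper":85},
])

```text
clock: 23.7
position: [0.5152, 0.0123, 0.0166]
ee_rot: [0.485, -0.478, 0.52, 0.516]
contact_force: [-14.8, -1.1, 12.0]
width: 0.085
```

Run:
```python
from m import *
plan([.516,.0115,.010],np.pi/2-.015)
d=get_image("top");e=edge(d,list(range(258,271))+list(range(309,317)),153,166,.046,1);print(e[0],e[1],e[3][::4].round(1).tolist())
```

```text
t 23.7 p [0.5152 0.0123 0.0166] F [-14.8  -1.1  12. ] w 0.085 q [-0.11  0.44  1.87 -0.01  0.91 -1.66]
tool axes in world (cols)
 [[-0.073 -0.997  0.012]
 [ 0.003  0.012  1.   ]
 [-0.997  0.073  0.003]]
rotvec tool deg [ 0.17  0.14 -4.16] units [ 0.0019  0.0016 -0.0462]
dw mm [ 0.8 -0.8 -6.6] dp units in present axes [ 0.054  -0.0108 -0.0064] in turned axes [ 0.0546 -0.0068 -0.0063]
[0.70524645 0.01780882] [0.02128329 0.9997735 ] [[258.0, 158.8], [262.0, 158.8], [266.0, 158.9], [270.0, 159.2], [312.0, 160.8], [316.0, 160.8]]
```

The TCP no longer advances at 15 N. The back edge lies at x = 0.7052, its direction (0.021) matching the plate's front edge (0.023), so it is seated. Retreating.

Call:
arm_command([
  {"dp":[0,0.02,0],"angular":[0,0,0],"gripper":85},
  {"dp":[0,0.05,0],"angular":[0,0,0.005],"gripper":85},
  {"dp":[0,0.1,0],"angular":[0,0,-0.01],"gripper":85},
  {"dp":[0,0.2,0],"angular":[0,0,-0.015],"gripper":85},
  {"dp":[0,0.3,0],"angular":[0,0,-0.015],"gripper":85},
  {"dp":[-0.1,0.3,0],"angular":[0,0,0],"gripper":85},
  {"dp":[-0.25,0.1,0],"angular":[0,0,0],"gripper":85},
  {"dp":[-0.3,0,0],"angular":[0,0,0],"gripper":85},
])

```text
clock: 24.75
position: [0.3889, 0.0134, 0.1005]
ee_rot: [0.505, -0.498, 0.502, 0.496]
contact_force: [0.6, -0.1, 0.1]
width: 0.0853
```

Call:
arm_command([
  {"dp":[-0.2,0.2,0],"angular":[0,0,0],"gripper":85},
  {"dp":[-0.2,0.2,0],"angular":[0,0,0],"gripper":85},
  {"dp":[-0.2,0.1,0],"angular":[0,0,0],"gripper":85},
  {"dp":[-0.1,0,0],"angular":[0,0,0],"gripper":85},
  {"dp":[0,0,0],"angular":[0,0,0],"gripper":85},
  {"dp":[0,0,0],"angular":[0,0,0],"gripper":85},
  {"dp":[0,0,0],"angular":[0,0,0],"gripper":85},
  {"dp":[0,0,0],"angular":[0,0,0],"gripper":85},
])

```text
clock: 25.75
position: [0.3296, 0.0139, 0.1878]
ee_rot: [0.508, -0.502, 0.498, 0.492]
contact_force: [-0.7, -0.4, 0.1]
width: 0.0852
```

Run:
```python
from m import *
plan()
d=get_image("top");np.savez("tf.npz",**d);s=get_image("side");np.savez("sf.npz",**s)
e=edge(d,list(range(258,271))+list(range(309,317)),153,166,.046,1);print("back",e[0],e[1])
for n,c,k in(("left",(246,262),1),("right",(312,328),-1)):
    e=edge(d,range(168,212),*c,.046,k,1);print(n,e[0].round(4),e[1].round(4),e[2])
r=edge(d,range(258,314),214,232,.046,-1);print("ridge",r[0],r[1],r[2])
for nm,D in(("top",d),("side",s)):
    w=cloud(D);x,y,z=np.moveaxis(w,-1,0);m=(x>.58)&(x<.70)&(abs(y)<.07)&(z>.112)&(z<.128);v,u=np.where(m)
    print(nm,"beaker",np.round(cv2.minEnclosingCircle((ray(D,np.c_[u,v],.122)[:,:2]*1000).astype(np.float32)),1) if 0 else cv2.minEnclosingCircle((ray(D,np.c_[u,v],.122)[:,:2]*1000).astype(np.float32)),len(u))
# other things moved?
for n,a in(("top",d),("side",s)):
    b=np.load(n+"0.npz")["image"];df=cv2.absdiff(a["image"],b).max(-1)>40
    k,l,st,c=cv2.connectedComponentsWithStats(df.astype(np.uint8));print(n,[(st[i].tolist()) for i in range(1,k) if st[i,4]>40])
A=cv2.resize(d["image"][100:290,200:350],(480,600),interpolation=cv2.INTER_CUBIC);B=cv2.resize(s["image"][150:320,130:300][:,:],None,fx=600/170*.53,fy=600/170,interpolation=cv2.INTER_CUBIC)
cv2.imwrite("pics/fin.png",np.hstack([A,B[:, :318]])[:, :800])
```

```text
t 25.75 p [0.3296 0.0139 0.1878] F [-0.7 -0.4  0.1] w 0.0852 q [-0.17 -0.09  2.04  0.    1.17 -1.73]
tool axes in world (cols)
 [[ 0.021 -1.     0.013]
 [-0.     0.013  1.   ]
 [-1.    -0.021 -0.   ]]
back [0.7052152  0.01780827] [0.02121905 0.9997749 ]
left [0.6313 0.0834] [ 0.9998 -0.0174] 44
right [ 0.634  -0.0645] [ 0.9998 -0.0206] 44
ridge [ 0.56769925 -0.00961276] [0.01605044 0.9998712 ] 56
top beaker ((638.6951293945312, 8.016578674316406), 25.769886016845703) 87
side beaker ((634.7842407226562, 17.430011749267578), 31.501728057861328) 188
top [[224, 159, 96, 120, 3714], [245, 164, 9, 33, 248], [300, 172, 13, 12, 68], [272, 220, 36, 42, 444], [237, 224, 21, 21, 164], [239, 264, 17, 16, 199], [275, 267, 13, 8, 93], [92, 322, 165, 98, 5008], [241, 342, 107, 78, 4551], [227, 398, 28, 22, 295], [0, 408, 11, 12, 108]]
side [[403, 0, 54, 70, 1441], [417, 32, 15, 48, 343], [391, 89, 45, 99, 2697], [499, 170, 20, 55, 621], [523, 179, 6, 17, 64], [526, 196, 34, 60, 1500], [218, 209, 36, 44, 578], [266, 211, 20, 14, 143], [290, 218, 8, 9, 54], [308, 225, 17, 14, 108], [241, 227, 27, 21, 309], [283, 228, 64, 62, 1752], [266, 230, 17, 14, 46], [285, 232, 19, 15, 212], [499, 237, 24, 40, 411], [264, 238, 19, 13, 111], [302, 242, 6, 15, 55], [274, 249, 15, 9, 63], [260, 250, 66, 22, 609], [539, 253, 21, 41, 645], [230, 259, 27, 12, 210], [396, 268, 164, 152, 8507], [502, 272, 22, 15, 146], [262, 274, 15, 14, 113]]
```

View pics/fin.png

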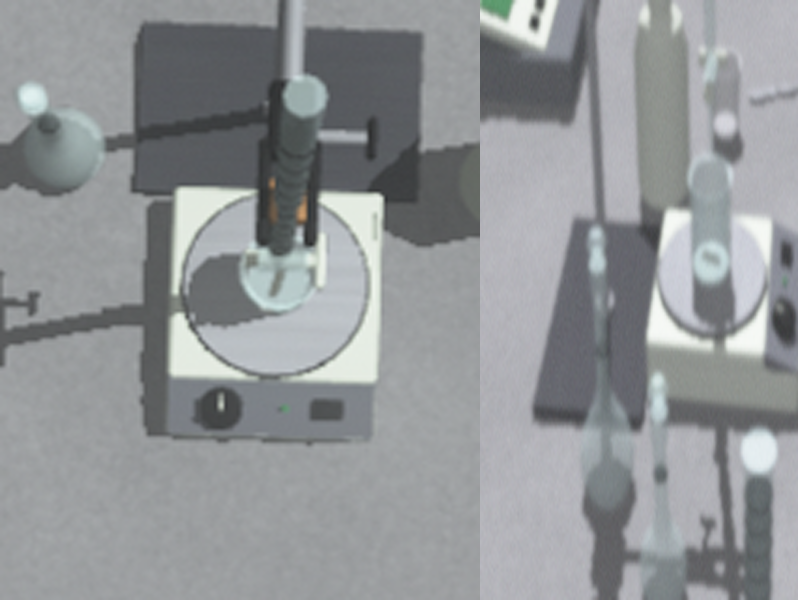

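The final top crop shows the beaker under the burette and the stirrer at the plate. The stall alone doesn't prove contact, because down-force adds friction, so I'll check the seam in the side view.

Run:
```python
from h import *
s=dict(np.load("sf.npz"));c=s["image"][195:275,150:270]
cv2.imwrite("pics/seam.png",cv2.resize(c,None,fx=6.6,fy=6.6,interpolation=cv2.INTER_CUBIC))
def pr(x,y,z):
    q=s["view"]@[x,y,z,1];return (s["mtx"][0,2]+s["mtx"][0,0]*q[0]/-q[2],s["mtx"][1,2]-s["mtx"][1,1]*q[1]/-q[2])
for P in((.7065,.083,0),(.7065,.083,.046),(.7065,.083,.01),(.708,.114,.01)): u,v=pr(*P);print(P,round(u,1),round(v,1),"crop",round((u-150)*6.6),round((v-195)*6.6))
```

```text
(0.7065, 0.083, 0) 218.7 261.9 crop 453 442
(0.7065, 0.083, 0.046) 217.6 245.6 crop 446 334
(0.7065, 0.083, 0.01) 218.4 258.4 crop 452 419
(0.708, 0.114, 0.01) 215.5 267.4 crop 433 478
```

View pics/seam.png

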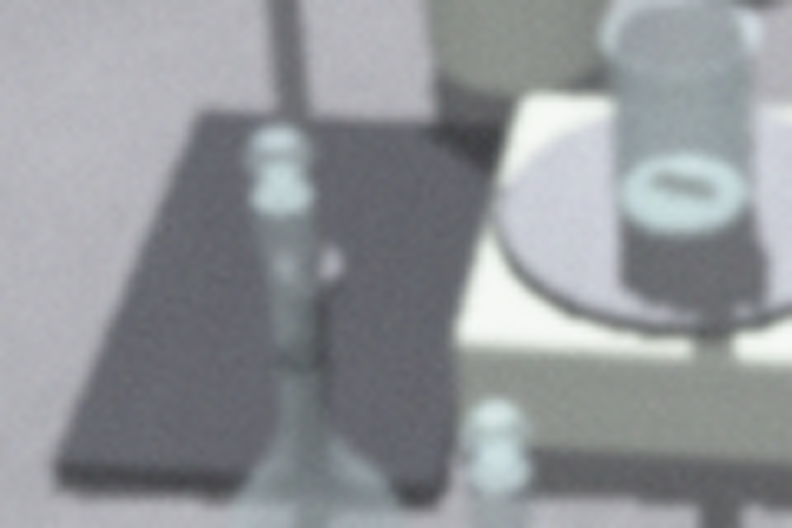

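The seam view shows no bench between the stirrer's back-left edge (crop x ≈ 457) and the plate's front edge (≈ 458 there), so the gap is under about 1 mm. The beaker stands upright. Handing in.

```bash
python3 -c "
from rig import *
print(get_state()['clock'],get_state()['contact_force']);print(sign_off())"
```

```text
25.85 [-0.18106309 -0.02872433  1.07366661]
the job is handed in; nothing more can be done
None
```

The stirrer is seated against the burette stand's base plate with the beaker under the burette tip, and I handed the job in at 25.9 s. I pushed it about 47 mm to the right on its left side, then about 98 mm forward on its front face, both with open fingers, and backed the arm clear.

**Last checks:**

| Check | Measured | Limit |
|---|---|---|
| Stirrer's back to plate edge | back at x ≈ 0.705 m, plate edge ≈ 0.705–0.706 m; no gap seen in the side view | −5 to +4 mm |
| Squareness to the plate edge | within about 0.005 rad | 0.06 rad |
| Beaker centre to burette tip | about 4–5 mm | 14 mm |
| Beaker to plate middle | about 4–5 mm, unchanged from the start | 20 mm |

Image comparison showed changes only at the stirrer, the shadows and the arm, so the other things appear unmoved.

**Where things disagreed or went unevenly:**
- **Side-camera beaker reading:** it put the beaker about 9 mm farther left than the top camera. The side camera sees mostly the near wall of the beaker, so I trusted the top view.
- **Burette tip:** I worked out its position from the base plate and the burette tube and did not measure the tip itself.
- **Front push:** it went in stick-slip steps. The fingers pressed down by up to 12 N, and at one point the tool tilted 5.6° and pulled up by about 4 N. I backed off and levelled it, and saw no sign that the stirrer lifted.
- **Seating push:** the stirrer stopped advancing at 15 N. Extra friction could also explain that, so I relied on the side view to confirm contact.

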